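# Clear the brush and peel off the top tray liner

## Task

Take the red-handled brush out of the white tray liner and stand it in the rusty can, bristles down, and let go of it. Then peel the stuck top liner off the nested stack, where sprung rubber pads cling to its rim, by its yellow tab: tilt it up so that the tab corner rises at least 2 cm while the opposite corner stays down, and only then lift the liner clear. Finish while still holding the liner up in the gripper, still, roughly level with its open side up, its underside at least 15 cm above the turntable and touching nothing else; do not tip the can or push the white jar or the green tile about.

Things in the scene. Friction and masses are not known exactly. Their poses are not given: they have to be found in the camera images.
- stack: Fixed steel pan with two white liners nested in it, under the top liner: 150 (x) x 190 (y) mm, 62 mm high to the upper fixed rim. Origin: centre of underside, on the turntable; z up; brush handle hangs over the -x side. On each long side two black sprung wedge pads (y = +-46..64 mm, to 90 mm out, 81 mm high) overlap the top liner's rim by 2.5 mm and yield outwards.
- liner: Loose white formed tray 150 (x) x 190 (y) x 40 mm, rim 8 mm wide, walls and floor 2 mm, 90 g; origin centre of underside, z up out of the open side. Starts nested, axes as the stack's, rim 72 mm above the turntable; upright yellow tab on the (-x, +y) corner. Sprung pads near the corners hold the rim until it has risen ~5 mm there: peeling at the tab takes 5 to 10 N, a straight pull about double.
- tab (a point): Grasp point in the liner's yellow tab, (-73, 93, 74) mm in the liner's frame. The tab is an upright plate 8 mm thick, 34 mm long along the liner's outward diagonal (-1, 1, 0), rising 48 mm above the rim; its flat faces look along (1, 1, 0) and (-1, -1, 0), so pinch it from above across its 8 mm. The point is 14 mm below the tab's top.
- far_corner (a point): Outer edge of the rim at the liner's corner opposite the tab, (67, -87, 40) mm in the liner's frame, at rim height.
- brush: Brush, red round handle, whitish bristles, 25 x 220 x 23 mm, 60 g. Its y axis runs along it to the handle end (y = +110 mm; bristle end -110 mm); origin halfway, on the underside (centre line at z = 11 mm). It starts leaning in the top liner: bristles on the floor, handle sloping up 0.34 rad over the -x rim between two small nubs and ending in the air outside.
- brush_grip (a point): Point on the brush's centre line on the handle, 70 mm from the middle towards the handle end (40 mm before its end); the handle is about 13 to 18 mm thick here. At the start it hangs free outside the liner's rim, about 100 mm above the turntable.
- brush_bristles (a point): Bristle end of the brush on its centre line, (0, -108, 11.5) mm in the brush's frame; 178 mm from brush_grip.
- can: Loose rusty round tin, open at the top, 100 mm outside diameter, 120 mm high, inner radius about 42 mm, inner floor 4 to 8 mm above its underside, 280 to 460 g. Origin: centre of its underside; z up.
- jar: Bystander: white screw-lid jar, 56 mm diameter, 70 mm high; origin centre of its underside. Leave it alone.
- tile: Bystander: green sample plate 45 x 60 x 8 mm lying flat; origin centre of its underside. Leave it alone.
Things that resemble listed ones, but are neither listed nor needed, are in the scene too. Leave any blue or orange look-alike of the can alone.

How it is judged:
By the outcome, as a careful person would: the job done as asked, in the order asked, and still so for the second after the job is handed in, while the arm keeps its last pose, push and grip.
It also fails if it takes over 51 s, if anything falls off the work surface, if the arm or the gripper's body presses on something with over 40 N, if the wrist force passes 120 N, or if a joint passes its speed limit or range.

## Robot

A 6-joint arm with a two-finger parallel gripper is mounted at the origin on a cart in front of the work surface, level with it; the furniture and walls round the work are solid. World frame = base frame: x ahead of the robot, y to its left, z up, the work surface at z = 0. Lengths are in m, angles in degrees, forces in N, time in s.
With the tool pointing down it reaches from about 0.25 to 0.775 m from the base axis. Payload 8.9 kg.
Tool frame: the origin (TCP) lies midway between the tips of the shut fingers; the grasp point (between the pads) lies 19 mm behind it; x points along the fingers, y is the direction in which the jaws open and shut, and the axes are right-handed (so a half turn about x gives the same grasp; the last joint's range is limited). The gripper opens to 85 mm and grips with 20 to 120 N. Pads are 22 mm wide; open, the fingers measure 114 mm over their backs; the gripper's body (76 mm by 85 mm) begins 54 mm behind the grasp point. The pads swing forward as they close: fully open they stand 13 mm farther back than shut.
Start: joints at [67.706, 16.656, -8.789, 64.555, 0, 82.019], TCP at [0.13, 0.509, 0.195] pointing down, gripper open.
Joint ranges: [-144.48, 144.48], [-52.06, 99.96], [-74.48, 78.29], [-112.23, 115.85], [-86.99, 84.42], [-180, 180]. Speed limits (degrees/s): [127.2, 127.2, 159.86, 180, 180, 180].

## Interface

Orientations are given as [roll, pitch, yaw] about the fixed x, y, z axes, in that order (R = Rz(yaw) Ry(pitch) Rx(roll)).
In Python, from workcell import arm gives the robot as it stands. Calls block until the motion is done:
- arm.move_pose(position, orientation): joint-space move of the TCP to a pose.
- arm.move_l(position, rot=None, rate=0.15, threshold=None): straight line of the TCP; rot=None keeps the orientation; rate is the mean speed in m/s. With threshold (N) it stops when the force on the tool has changed by that much, and returns True; else False.
- arm.move_j(angles): joint-space move.
- arm.command_gripper(opening, effort=None): finger opening in m; effort is the grip in N (None keeps the last); returns when the fingers have stopped.
- arm.pause(seconds).
- arm.inverse_kinematics(position, orientation): joint angles nearest the present ones, or None.
- arm.sense(): the state.
- arm.get_image(name): name is "scene" or "side" or "wrist"; returns the picture (480x640x3 uint8, red, green, blue); there is no depth.
- arm.camera_info(name): a dict with "camera_matrix" (3x3 intrinsics, pixels), "rvec" (rotation vector, rad) and "tvec" (3), from world to camera coordinates, as OpenCV has them. Camera axes: x right, y down, z forward; pixel columns grow to the right and rows downward; lengths in m; the calibration is good to about 2 mm. A picture is of the moment at which its call begins: read the wrist's pose just before it. camera_info takes no time and is no camera call; for the wrist camera it gives the pose at the moment of the call.
A pose or a line that the arm cannot do raises arm.IKError and nothing moves.
- arm.hand_in(): hands the job in, once; it reports no verdict.
The state is a dict: "time_s": time; "joint_pos": joint angles; "joint_vel": joint speeds; "joint_efforts": joint torques, N m; "tool_pos": TCP position; "tool_rot": TCP orientation; "ft_force": force on the tool from outside, world axes, zero at the start; "torque": the same for the moment, N m; "gripper_width": finger opening in m.
Only numpy, scipy, OpenCV 4.12 (cv2) and the standard library are available. Lean on these libraries where they do the work, as an engineer would, in place of code of your own. Each camera call takes 0.05 s, during which the arm holds its last target.

## Working session

There is one attempt and no reset: what is moved stays moved. The work goes in short steps, each a Python script; the robot and the scene stay as the last script left them, time stands still between calls to the robot, and variables do not carry over. Pictures are saved under pics/ and viewed, and the job is handed in when it is done.

```bash
ls; mkdir -p pics; python3 - <<'E'
from workcell import arm
import cv2
for n in ("scene","side","wrist"):
    i=arm.get_image(n); cv2.imwrite(f"pics/{n}0.png",i[:,:,::-1])
    c=arm.camera_info(n); print(n,c)
print(arm.sense())
E
```

```text
pics
scene {'camera_matrix': array([[484.92364829,   0.        , 320.58944664],
       [  0.        , 484.92364829, 236.02171471],
       [  0.        ,   0.        ,   1.        ]]), 'rvec': array([ 2.06860526, -0.52614478,  0.30328415]), 'tvec': array([-0.46489969,  0.18429031,  0.75675025])}
side {'camera_matrix': array([[438.67524475,   0.        , 319.32932697],
       [  0.        , 438.67524475, 235.90332937],
       [  0.        ,   0.        ,   1.        ]]), 'rvec': array([ 0.55328644, -2.47765568,  1.43152911]), 'tvec': array([0.439617  , 0.21225611, 0.66409956])}
wrist {'camera_matrix': array([[406.13760628,   0.        , 314.59121343],
       [  0.        , 406.13760628, 242.06956187],
       [  0.        ,   0.        ,   1.        ]]), 'rvec': array([-2.29367117, -1.78354324, -0.25319498]), 'tvec': array([-0.52517681, -0.03614882,  0.37851067])}
{'time_s': 0.15, 'joint_pos': array([ 6.77081579e+01,  1.66779354e+01, -8.82057005e+00,  6.45554160e+01,
        2.76253636e-03,  8.20176470e+01]), 'joint_vel': array([ 0.07449619, -0.11659625,  0.1147351 ,  0.13197604, -0.13969688,
        0.06196558]), 'joint_efforts': array([ 1.39696891e-03, -5.37368846e+01,  3.31520998e+01,  1.14430711e-02,
       -2.33650162e-04,  1.95397422e-05]), 'tool_pos': array([0.12960885, 0.50837685, 0.19440039]), 'tool_rot': array([-100.91520493,   89.94600792, -115.22469531]), 'ft_force': array([ 0.15326297, -0.17690105, -0.35486234]), 'torque': array([0.00922208, 0.0124143 , 0.0303453 ]), 'gripper_width': 0.08525904939500921}
```

View pics/scene0.png

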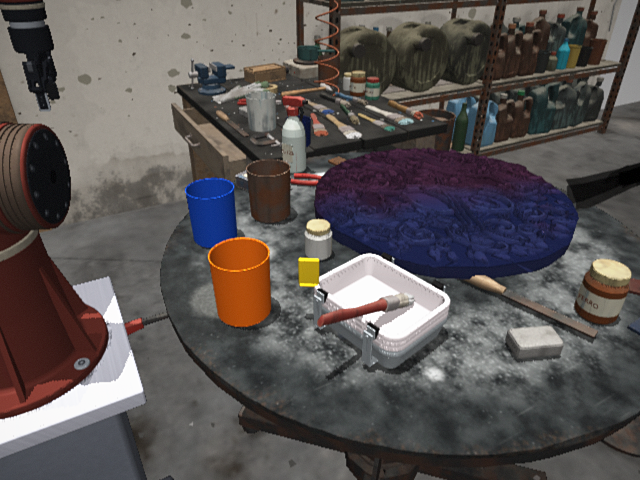

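View pics/side0.png

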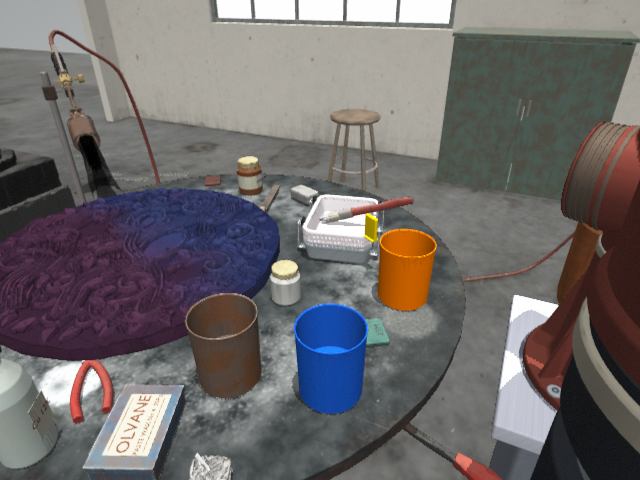

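View pics/wrist0.png

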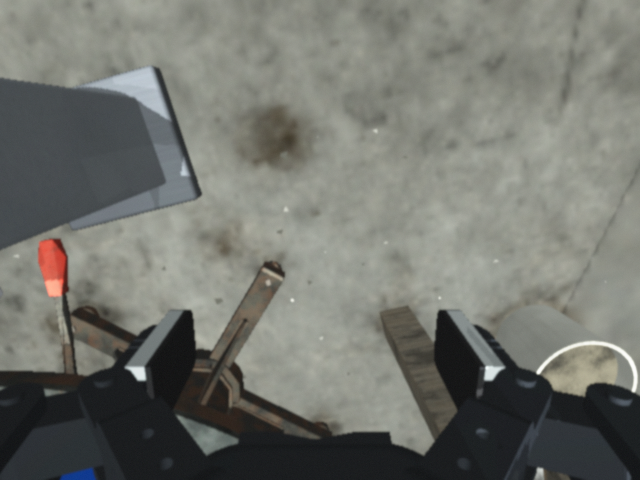

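Candidates in the scene view: rusty can (269,190), blue look-alike (211,213), orange look-alike (241,282), and a grey tin on the bench (262,110). The rusty one at (269,190) is the match, seen at (225,345) in the side view. For the brush, the red handle lying in the tray at (350,312) is the match; the brushes on the bench, the wooden-handled tool at (530,305) and the red pliers are not. I'll check both choices in close crops.

```bash
python3 - <<'E'
import cv2,numpy as np
a=cv2.imread("pics/scene0.png");b=cv2.imread("pics/side0.png")
def crop(im,x,y,w,h,s,n): cv2.imwrite(n,cv2.resize(im[y:y+h,x:x+w],None,fx=s,fy=s,interpolation=cv2.INTER_CUBIC))
crop(a,290,235,170,140,4.5,"pics/c1.png")
crop(b,280,180,170,140,4.5,"pics/c2.png")
p=np.vstack([cv2.resize(a[150:230,240:400],None,fx=4,fy=4),]); 
q=cv2.resize(b[280:400,170:330],None,fx=4,fy=4)[:280*1+200]
cv2.imwrite("pics/c3.png",p);cv2.imwrite("pics/c4.png",q)
E
```

```text
(no output)
```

View pics/c1.png

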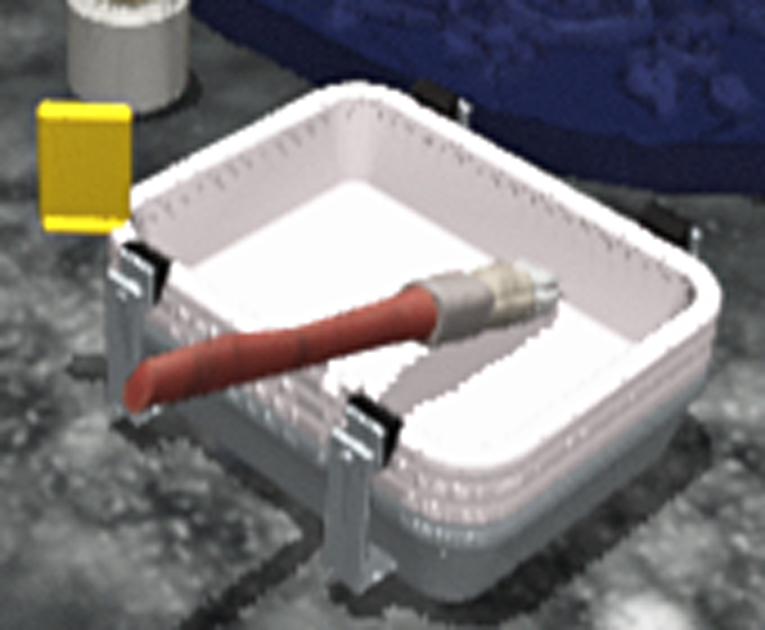

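View pics/c2.png

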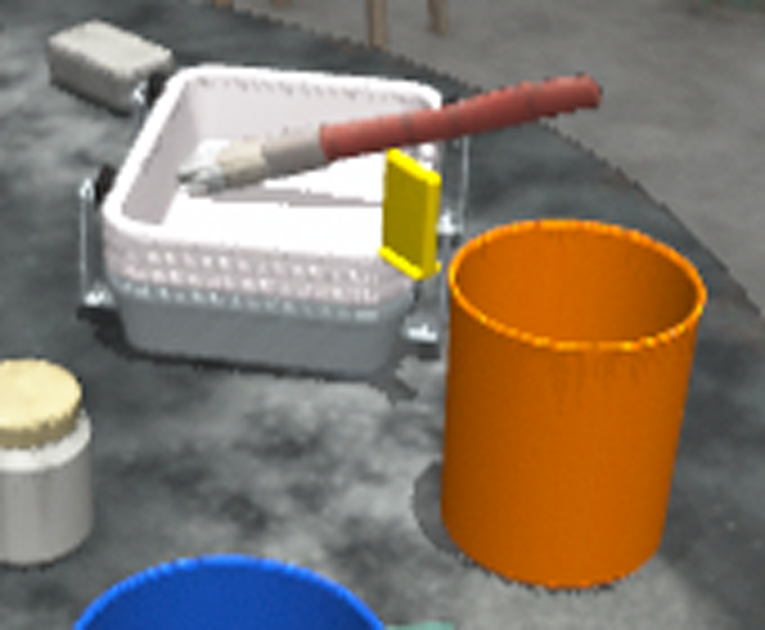

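View pics/c3.png

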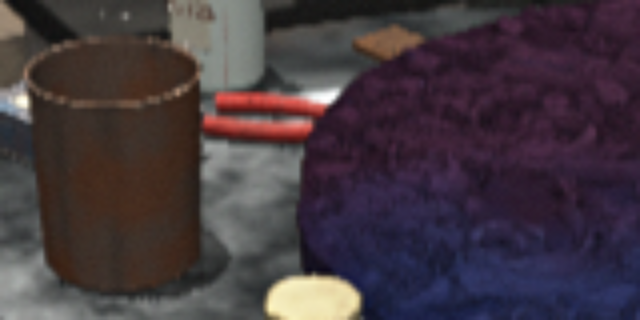

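View pics/c4.png

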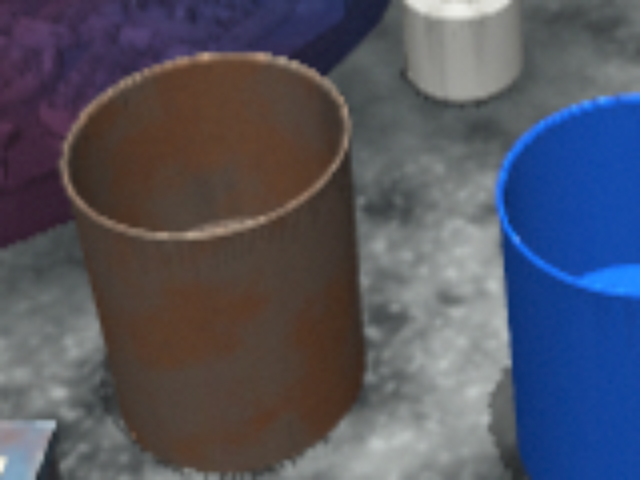

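```bash
cat > h.py <<'E'
import numpy as np,cv2
from scipy.optimize import least_squares
from scipy.spatial.transform import Rotation as R
from workcell import arm
C={n:arm.camera_info(n) for n in ("scene","side")}
def proj(n,P,c=None):
    c=c or C[n]
    return cv2.projectPoints(np.atleast_2d(P).astype(float),c["rvec"],c["tvec"],c["camera_matrix"],None)[0][:,0]
def tri(ps,pd,c1=None,c2=None):
    f=lambda X:np.r_[(proj("scene",X,c1)-ps).ravel(),(proj("side",X,c2)-pd).ravel()]
    r=least_squares(f,[.4,.2,.1]); return r.x,r.fun
def show(n,name,polys,crop=None,s=1):
    im=arm.get_image(n)[:,:,::-1].copy() if isinstance(n,str) else n
    return im
E
cat > fit.py <<'E'
from h import *
s=lambda x,y:np.array([290+x/4.5,235+y/4.5]); d=lambda x,y:np.array([280+x/4.5,180+y/4.5])
t=np.linspace(0,2*np.pi,200)
def can(n,p,z=.12,r=.05):
    q=proj(n,np.c_[p[0]+r*np.cos(t),p[1]+r*np.sin(t),0*t+z]); return np.r_[q[:,0].min(),q[:,0].max(),q[:,1].min(),q[:,1].max()]
r=least_squares(lambda p:np.r_[can("scene",p)-[246.5,290.5,159.5,177],can("side",p)-[185.5,258,293,340]],[.3,.5]); print("can",r.x,r.fun.round(1))
# jar-like check skip; brush
he,e1=tri(s(138,390),d(594,90)); be,e2=tri(s(550,290),d(185,175)); print("handle end",he,e1.round(1),"bristle",be,e2.round(1),np.linalg.norm(he-be))
# stack: tab corners (face -1,-1: offset -4mm normal)
u=np.array([-1,1])/2**.5; nn=np.array([1,1])/2**.5; c=np.array([-.073,.093])
def tabpt(a,b,z): return np.r_[c+a*.017*u+b*.004*nn,z]
L=np.array([tabpt(1,-1,.12),tabpt(-1,-1,.12)])
def W(p,P):
    P=np.atleast_2d(P);cs,sn=np.cos(p[2]),np.sin(p[2]); return np.c_[p[0]+cs*P[:,0]-sn*P[:,1],p[1]+sn*P[:,0]+cs*P[:,1],P[:,2]]
# rounded rim outline hull extremes
hx,hy,rc=.075,.095,.028
out=[]
for sx,sy,a0 in((1,1,0),(-1,1,90),(-1,-1,180),(1,-1,270)):
    for a in np.radians(np.linspace(a0,a0+90,20)): out.append([sx*(hx-rc)+rc*np.cos(a),sy*(hy-rc)+rc*np.sin(a),.072])
out=np.array(out)
def res(p):
    q=proj("scene",W(p,out)); k=proj("side",W(p,out))
    o=[q[:,0].max()-s(720,0)[0], q[:,1].min()-s(0,80)[1], k[:,0].min()-d(103,0)[0], k[:,1].min()-d(0,66)[1]]
    # pts: scene front tab top-left/right, side tab
    T=proj("scene",W(p,L)); o+=list((np.sort(T[:,0])-[s(40,0)[0],s(131,0)[0]]))+[T[:,1].mean()-s(0,116)[1]]
    K=proj("side",W(p,[tabpt(a,1,.12) for a in(1,-1)])); o+=list((K[K[:,0].argsort()]-[d(386,151),d(440,181)]).ravel())
    return np.array(o)
for y0 in (-.3,0,.3,.6):
    r=least_squares(res,[.4,.25,y0],loss='soft_l1'); print(r.x,r.cost,res(r.x).round(1))
E
python3 fit.py
```

```text
can [0.52288656 0.23958718] [-2.2 -1.4 -1.9 -1.7 -0.6 -0.2 -1.7 -2. ]
handle end [ 0.38619954 -0.26092637  0.10715802] [-0.2  0.2 -0.3 -0.2] bristle [ 0.58617869 -0.21737979  0.03819358] [-0.3  0.3 -0.4 -0.4] 0.21597235851739166
[ 0.5288158  -0.20387596  0.28887303] 4.101362529237793 [ 0.  -0.3 -0.3 -0.7 -1.6 -0.4  0.4 -0.1 -1.8 -0.6 -2.3]
[ 0.52881582 -0.20387594  0.28887337] 4.10136252921855 [ 0.  -0.3 -0.3 -0.7 -1.6 -0.4  0.4 -0.1 -1.8 -0.6 -2.3]
[ 0.52881583 -0.20387592  0.28887355] 4.1013625292518965 [ 0.  -0.3 -0.3 -0.7 -1.6 -0.4  0.4 -0.1 -1.8 -0.6 -2.3]
[ 0.52881581 -0.20387595  0.2888731 ] 4.101362529224437 [ 0.  -0.3 -0.3 -0.7 -1.6 -0.4  0.4 -0.1 -1.8 -0.6 -2.3]
```

```bash
cat >> fit.py <<'E'
p=r.x
A=[]
for n,box,sc in (("scene",(235,150,220,230),2.6),("side",(180,175,270,230),2.6)):
    im=cv2.imread(f"pics/{n}0.png"); x,y,w,h=box
    im=cv2.resize(im[y:y+h,x:x+w],None,fx=sc,fy=sc,interpolation=cv2.INTER_CUBIC)
    f=lambda P:((proj(n,P)+.5-[x,y])*sc-.5).round().astype(np.int32)
    cv2.polylines(im,[f(W(p,out))],True,(0,200,0),1)
    for b in(-1,1): cv2.polylines(im,[f(W(p,[tabpt(1,b,.12),tabpt(-1,b,.12),tabpt(-1,b,.072),tabpt(1,b,.072)]))],True,(255,0,0),1)
    for z in(0,.12): cv2.polylines(im,[f(np.c_[cc[0]+.05*np.cos(t),cc[1]+.05*np.sin(t),0*t+z])],True,(255,255,0),1)
    cv2.polylines(im,[f([he,be])],False,(0,255,255),1)
    cv2.imwrite(f"pics/ov_{n}.png",im)
E
sed -i 's/^t=np/cc=np.array([.5229,.2396]);t=np/' fit.py; python3 fit.py >/dev/null
```

```text
(no output)
```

View pics/ov_scene.png

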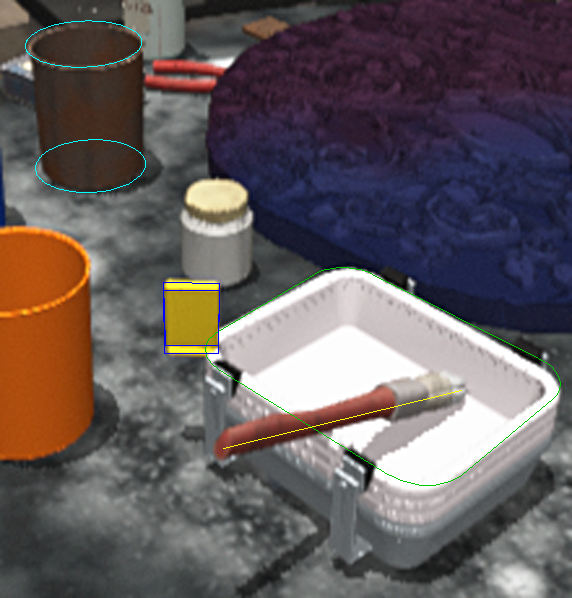

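View pics/ov_side.png

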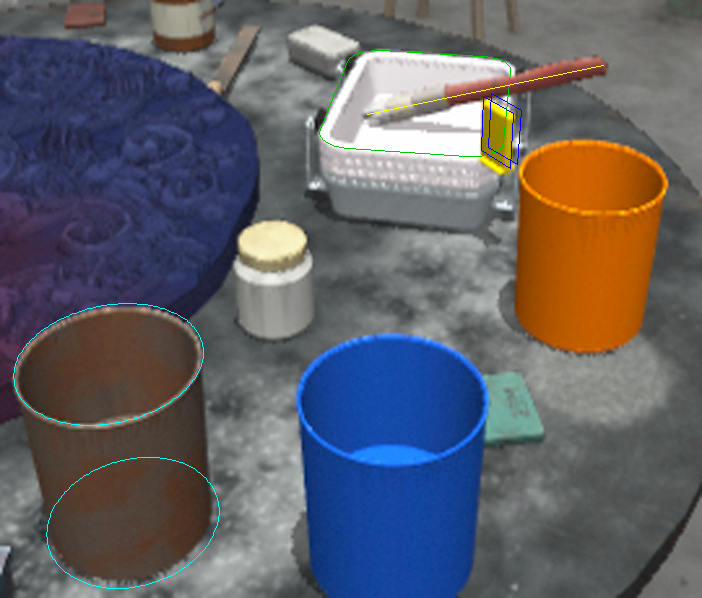

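The overlays fit to within about 3 px. The rusty can, brush and tab choices all match their descriptions. Next: check the IK plan, then look from the wrist camera.

```bash
cat >> h.py <<'E'
def ori(head,alpha,flip=False):
    """approach: heading angle head (deg, world), alpha deg below horizontal; jaw horizontal"""
    h=np.radians(head);a=np.radians(alpha)
    f=np.array([np.cos(h),np.sin(h),0]);x=np.cos(a)*f+np.array([0,0,-np.sin(a)])
    y=np.array([-np.sin(h),np.cos(h),0])*(-1 if flip else 1)
    return np.c_[x,y,np.cross(x,y)]
def eul(M): return R.from_matrix(M).as_euler('xyz',degrees=True)
E
python3 - <<'E'
from h import *
he=np.array([.3862,-.2609,.1072]);be=np.array([.5862,-.2174,.0382])
d=(be-he)/np.linalg.norm(be-he);g=he+.04*d;print(g,np.degrees(np.arctan2(d[1],d[0])))
J=lambda g,M:arm.inverse_kinematics(list(g+.019*M[:,0]),list(eul(M)))
pr=lambda j:None if j is None else np.round(j,0)
for fl in(0,1):
  for al in(50,60,70):
    M=ori(12.3,al,fl);print("grasp",fl,al,pr(J(g,M)),pr(J(g-.08*M[:,0],M)),pr(J(g+[0,0,.12],M)))
    for hd in(-20,0,24,40):
        for be_ in (68,):
            F=ori(hd,al+be_-19.5,fl);q=np.array([.523,.24,.2]);print("   ",hd,pr(J(q,F)),pr(J(q+[0,0,.15],F)))
# tab
c,s=np.cos(.2889),np.sin(.2889);T=np.array([.5288-c*.073-s*.093,-.2039-s*.073+c*.093,.106]);print("tab",T)
for y in(45+16.55,45+16.55-180):
    M=ori(y-90,90);print("tab",y,pr(J(T,M)),pr(J(T+[0,0,.18],M)))
M=ori(-20,90);print("look",pr(J(np.array([.40,-.2,.40]),M)))
E
```

```text
[ 0.42323813 -0.25284421  0.09442185] 12.270720357815323
grasp 0 50 [-67.  13. -51.  17.  39. -76.] [-75.   6. -46.  35.  40. -87.] [-67.   1. -41.  39.  39. -76.]
    -20 [14. 28.  6. 75.  5. 34.] [14. 28. 27. 97.  5. 34.]
    0 [16. 30.  9. 77.  2. 16.] [16. 29. 30. 99.  2. 16.]
    24 [18. 30.  9. 78. -1. -6.] [18. 30. 31. 99. -1. -6.]
    40 [ 19.  30.   9.  77.  -3. -21.] [ 19.  30.  30.  99.  -3. -21.]
grasp 0 60 [-59.  11. -46.  23.  28. -69.] [-65.   3. -41.  38.  29. -76.] [-59.   1. -35.  43.  28. -69.]
    -20 [12. 36. 17. 87. 10. 30.] [ 12.  37.  40. 109.  10.  30.]
    0 [15. 39. 22. 91.  5. 14.] [ 15.  41.  47. 114.   5.  14.]
    24 [18. 40. 24. 92. -2. -5.] None
    40 [ 21.  40.  23.  91.  -6. -18.] [ 21.  42.  49. 115.  -6. -18.]
grasp 0 70 [-52.  12. -40.  30.  18. -63.] [-56.   5. -35.  43.  18. -67.] [-52.   4. -28.  49.  18. -63.]
    -20 [ 9. 45. 29. 99. 13. 26.] None
    0 [ 14.  50.  38. 106.   6.  12.] None
    24 [ 19.  52.  42. 109.  -2.  -5.] None
    40 [ 22.  51.  40. 107.  -8. -16.] None
grasp 1 50 [-67.  13. -51.  17.  39. 104.] [-75.   6. -46.  35.  
[... 840 characters left out ...]
17.]
    -20 [   9.   45.   29.   99.   13. -154.] None
    0 [  14.   50.   38.  106.    6. -168.] None
    24 [ 19.  52.  42. 109.  -2. 175.] None
    40 [ 22.  51.  40. 107.  -8. 164.] None
tab [ 0.43232976 -0.13555167  0.106     ]
tab 61.55 [-27.  15. -29.  46.   0.   2.] [-27.   7. -10.  73.   0.   2.]
tab -118.45 [ -27.   15.  -29.   46.    0. -178.] [ -27.    7.  -10.   73.    0. -178.]
look [-36.   6.   6.  89.   0. -16.]<stdin>:15: UserWarning: Gimbal lock detected. Setting third angle to zero since it is not possible to uniquely determine all angles.
<stdin>:16: UserWarning: Gimbal lock detected. Setting third angle to zero since it is not possible to uniquely determine all angles.
```

```bash
python3 - 2>/dev/null <<'E'
from h import *
M=ori(-28.45,90)
arm.move_pose([.40,-.20,.36],list(eul(M)))
c=arm.camera_info("wrist");i=arm.get_image("wrist")
cv2.imwrite("pics/w1.png",i[:,:,::-1])
import pickle;pickle.dump(c,open("w1.pkl","wb"))
Rm=cv2.Rodrigues(c["rvec"])[0];print("cam",-Rm.T@c["tvec"],Rm[2])
s=arm.sense();print(s["time_s"],s["tool_pos"],s["joint_pos"].round(1))
E
```

```text
cam [ 0.33736612 -0.16454371  0.53810971] [ 0.24646543 -0.13390725 -0.95985605]
2.9417 [ 0.40023276 -0.19947564  0.35987819] [-35.9   5.9   2.3  86.3   0.   -7.5]
```

View pics/w1.png

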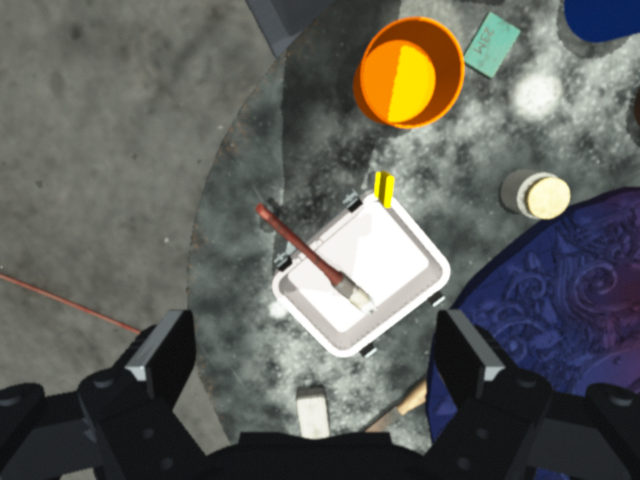

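```bash
python3 - <<'E'
from h import *
import pickle
c=pickle.load(open("w1.pkl","rb"));P=lambda X:proj("",X,c)
im=cv2.imread("pics/w1.png");x,y,w,h=240,160,230,200;sc=3.4
im=cv2.resize(im[y:y+h,x:x+w],None,fx=sc,fy=sc,interpolation=cv2.INTER_CUBIC);cv2.imwrite("pics/w1c0.png",im)
f=lambda Q:((P(Q)+.5-[x,y])*sc-.5).round().astype(np.int32)
p=[.5288,-.2039,.2889];cs,sn=np.cos(p[2]),np.sin(p[2])
def W(Q): Q=np.atleast_2d(Q);return np.c_[p[0]+cs*Q[:,0]-sn*Q[:,1],p[1]+sn*Q[:,0]+cs*Q[:,1],Q[:,2]]
cv2.polylines(im,[f(W([[.075,.095,.072],[-.075,.095,.072],[-.075,-.095,.072],[.075,-.095,.072]]))],True,(0,200,0),1)
u=np.array([-1,1])/2**.5;n=np.array([1,1])/2**.5
cv2.polylines(im,[f(W([np.r_[np.array([-.073,.093])+a*.017*u+b*.004*n,.12] for a,b in((1,1),(1,-1),(-1,-1),(-1,1))]))],True,(255,0,0),1)
cv2.polylines(im,[f([[.3862,-.2609,.1072],[.5862,-.2174,.0382]])],False,(0,255,255),1)
cv2.imwrite("pics/w1c.png",im)
E
```

```text
(no output)
```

View pics/w1c.png

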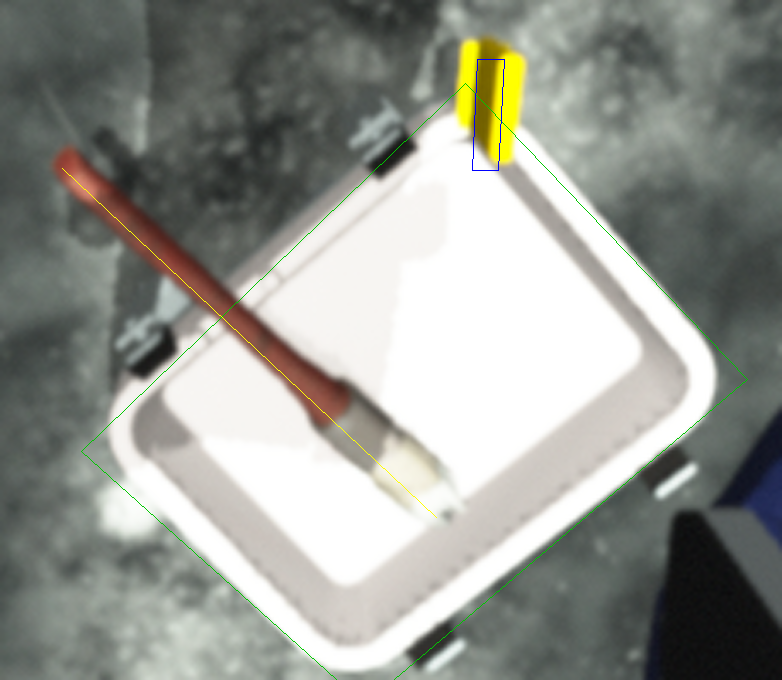

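View pics/w1c0.png

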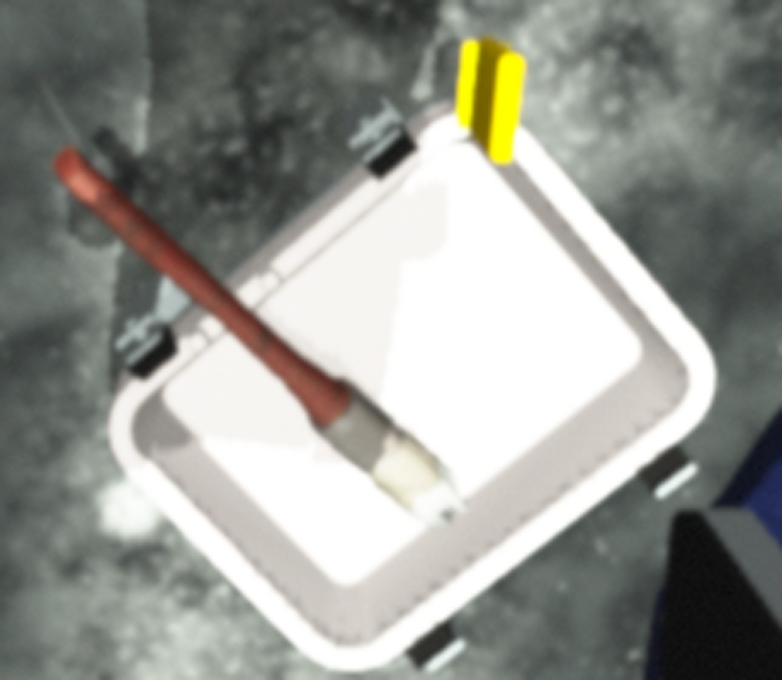

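```bash
python3 - <<'E'
from h import *
import pickle
w=pickle.load(open("w1.pkl","rb"))
S=lambda x,y:np.array([290+(x+.5)/4.5-.5,235+(y+.5)/4.5-.5]);D=lambda x,y:np.array([280+(x+.5)/4.5-.5,180+(y+.5)/4.5-.5]);V=lambda x,y:np.array([240+(x+.5)/3.4-.5,160+(y+.5)/3.4-.5])
def t3(a,b,c):
    f=lambda X:np.r_[(proj("scene",X)-a).ravel(),(proj("side",X)-b).ravel(),(proj("",X,w)-c).ravel()]
    r=least_squares(f,[.4,-.1,.1]);return r.x.round(4),r.fun.round(1)
print("tabtop",t3(S(85,109),D(412,167),V(506,107)))
print("tab out",t3(S(39,108),D(437,183),V(511,53)))
print("tab in",t3(S(131,109),D(387,152),V(500,162)))
print("he",t3(S(138,390),D(594,90),V(66,162)))
print("be",t3(S(550,290),D(185,175),V(452,512)))
# ferrule/handle junction
print("fj",t3(S(423,315),D(322,143),V(332,402)))
E
```

```text
tabtop (array([ 0.434 , -0.1296,  0.1171]), array([-1.2,  0.3, -0.2, -0.1,  0. ,  0.7]))
tab out (array([ 0.4199, -0.1211,  0.1168]), array([-1.2,  0.4, -0.4, -0.3,  0.1,  0.6]))
tab in (array([ 0.4485, -0.1384,  0.1176]), array([-0.9,  0.4,  0. , -0.2,  0.2,  0.6]))
he (array([ 0.3858, -0.2593,  0.1072]), array([-0.7, -0.1,  0.1,  0.5, -0.1,  0.6]))
be (array([ 0.5874, -0.2129,  0.0376]), array([-1. , -0.7, -1.3,  0.9, -1.2,  0.6]))
fj (array([ 0.5149, -0.2291,  0.0642]), array([-1.5, -0. , -0.2,  0.9, -0.4,  1.4]))
```

```bash
python3 - <<'E'
from h import *
g=np.array([.4227,-.2509,.0944]);M=ori(13.1,50);a=M[:,0];e=list(eul(M))
arm.command_gripper(.05,60)
arm.move_pose(list(g+(.019-.08)*a),e)
cv2.imwrite("pics/w2.png",arm.get_image("wrist")[:,:,::-1])
print(arm.move_l(list(g+.019*a),rate=.08,threshold=8))
s=arm.sense();print(s["time_s"],s["tool_pos"],s["ft_force"])
cv2.imwrite("pics/d2.png",cv2.resize(arm.get_image("side")[:,:,::-1][160:290,280:440],None,fx=4,fy=4))
cv2.imwrite("pics/w3.png",arm.get_image("wrist")[:,:,::-1])
E
```

```text
False
5.8417 [ 0.4346342  -0.2483406   0.08010213] [-0.31644154 -0.00695434 -0.00242928]
```

View pics/d2.png

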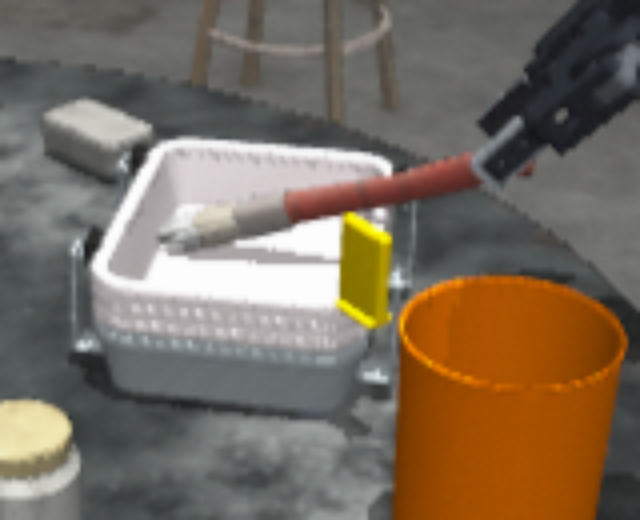

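View pics/w3.png

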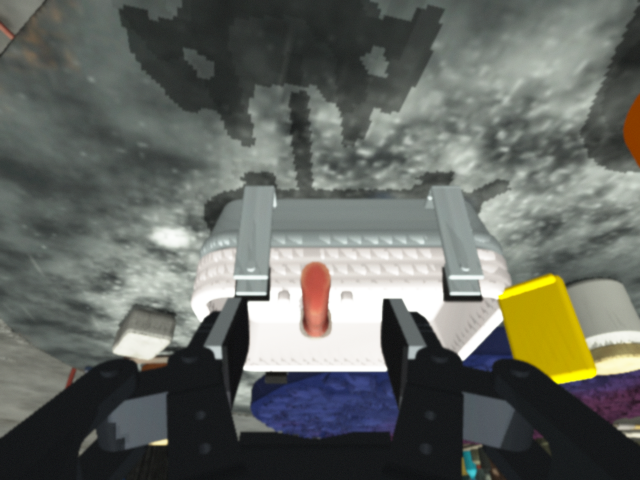

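The side view shows the pads straddling the handle near its end (about (490,165) in the crop). In the wrist view the handle at (316,300) is centred between the fingers. I'll grip it and lift.

```bash
python3 - <<'E'
from h import *
arm.command_gripper(0.0,60)
s=arm.sense();print(s["gripper_width"],s["ft_force"]);p=np.array(s["tool_pos"])
arm.move_l(list(p+[0,0,.15]),rate=.15)
s=arm.sense();print(s["time_s"],s["gripper_width"],s["ft_force"],s["tool_pos"])
for n in("scene","side"):cv2.imwrite(f"pics/{n}3.png",arm.get_image(n)[:,:,::-1])
E
```

```text
0.007160925224816002 [-2.16048988 -0.7110855   1.1027122 ]
7.5583 0.007000621015608812 [-0.29064636 -0.33468767 -0.39551958] [ 0.4342764  -0.24782397  0.22906003]
```

View pics/scene3.png

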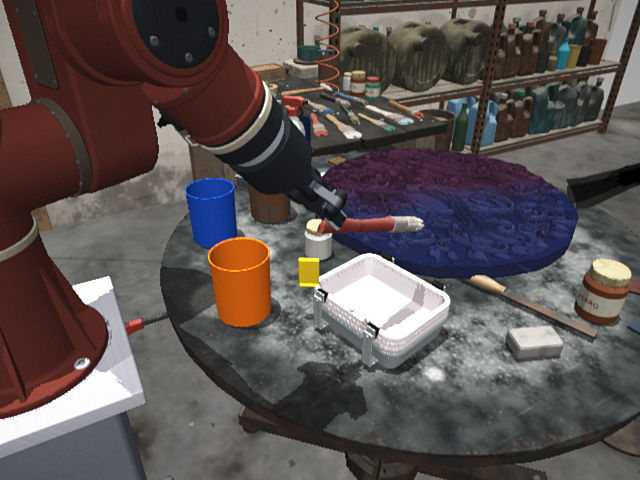

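View pics/side3.png

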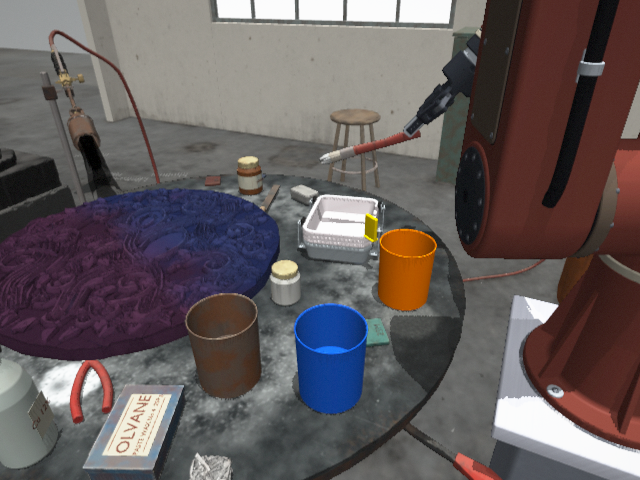

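```bash
python3 - <<'E'
import cv2,numpy as np
a=cv2.imread("pics/scene3.png");b=cv2.imread("pics/side3.png")
A=cv2.resize(a[180:250,300:435],None,fx=5.5,fy=5.5,interpolation=cv2.INTER_CUBIC);B=cv2.resize(b[110:180,310:445],None,fx=5.5,fy=5.5,interpolation=cv2.INTER_CUBIC)
cv2.imwrite("pics/b3.png",A);cv2.imwrite("pics/b3s.png",B)
E
```

```text
(no output)
```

View pics/b3.png

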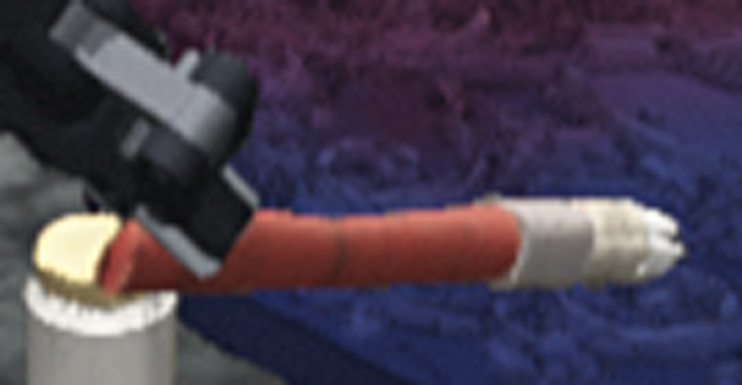

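View pics/b3s.png

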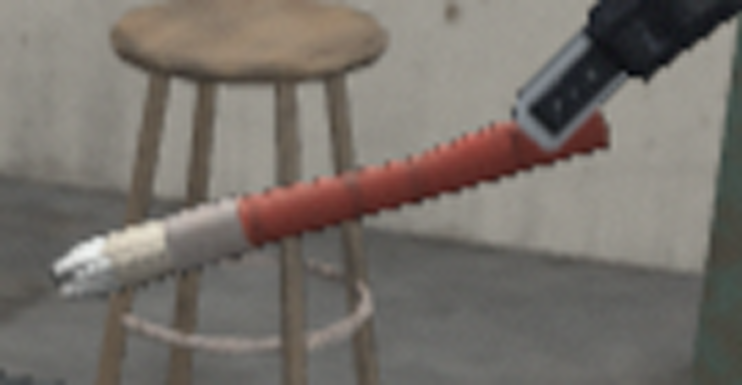

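```bash
python3 - <<'E'
from h import *
S=lambda x,y:np.array([300+(x+.5)/5.5-.5,180+(y+.5)/5.5-.5]);D=lambda x,y:np.array([310+(x+.5)/5.5-.5,110+(y+.5)/5.5-.5])
be,r1=tri(S(680,243),D(58,278));fj,r2=tri(S(508,245),D(244,222));he,r3=tri(S(122,262),D(600,130))
print(be,fj,he,r1.round(1),r2.round(1),r3.round(1),np.linalg.norm(be-he))
s=arm.sense();M=R.from_euler('xyz',s["tool_rot"],degrees=True).as_matrix();G=s["tool_pos"]-.019*M[:,0]
for X in(be,fj,he):print("tool frame from grasp pt",(M.T@(X-G)).round(4))
E
```

```text
[ 0.58802951 -0.21724235  0.18427131] [ 0.51531968 -0.23322418  0.21200291] [ 0.38727491 -0.25970799  0.25631386] [-0.4  0.6 -0.6 -0.8] [-0.3  0.4 -0.5 -0.6] [-0.3  0.3 -0.5 -0.5] 0.2174761305063541
tool frame from grasp pt [ 0.1539 -0.0051  0.0913]
tool frame from grasp pt [ 0.0849 -0.0042  0.0521]
tool frame from grasp pt [-0.0331 -0.0009 -0.0196]
```

```bash
cat > place.py <<'E'
from h import *
can=np.array([.523,.2396]);hd=12.;al=98.7
F=ori(hd,al);f=np.array([np.cos(np.radians(hd)),np.sin(np.radians(hd)),0])
off=F@np.array([.1539,-.0051,.0913])
def tcp(tipz,dx=0.022): 
    tip=np.r_[can,tipz]+dx*f; return list(tip-off+.019*F[:,0])
e=list(eul(F))
E
python3 - <<'E'
from place import *
print(arm.inverse_kinematics(tcp(.16),e),arm.inverse_kinematics(tcp(.01),e),tcp(.16))
M=ori(12,72);mid=np.array([.43,.0,.40]);print(arm.inverse_kinematics(list(mid),list(eul(M))))
arm.move_pose(list(mid),list(eul(M)))
arm.move_pose(tcp(.16),e)
s=arm.sense();print(s["time_s"],s["gripper_width"],s["tool_pos"])
for n in("scene","side","wrist"):cv2.imwrite(f"pics/{n}4.png",arm.get_image(n)[:,:,::-1])
E
```

```text
[17.77522121 23.92070797 17.69268825 92.42849246  0.87211989  5.70921237] [17.77522121 26.34155988 -0.89198309 71.4229692   0.87211989  5.70921237] [np.float64(0.4751407582516474), np.float64(0.23464114116364745), np.float64(0.3071579382190625)]
[-17.21707099 -11.813116   -11.66204094  74.31867543   8.67545178
 -28.00848714]
9.875 0.0075610339079842425 [0.47558258 0.23335296 0.30755722]
```

View pics/scene4.png

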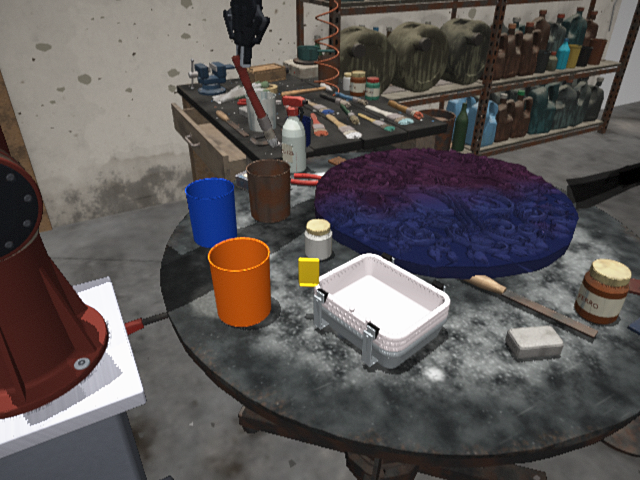

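View pics/side4.png

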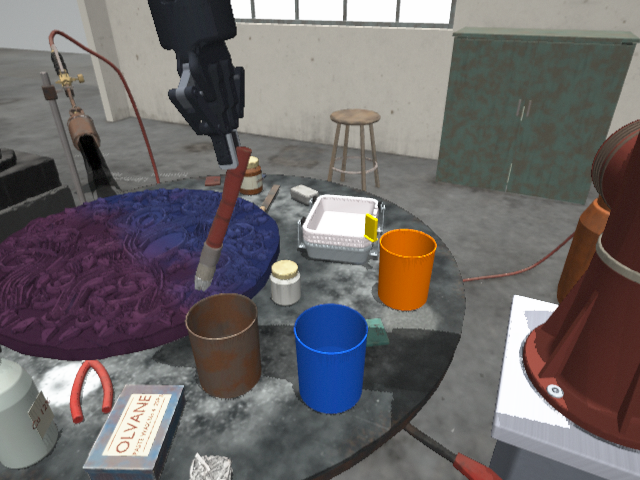

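View pics/wrist4.png

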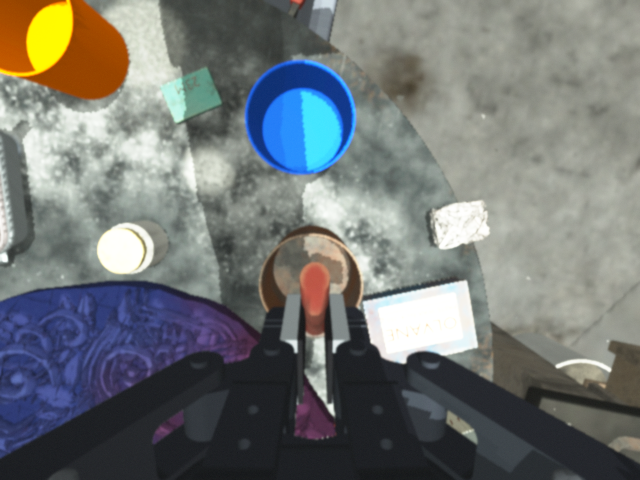

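```bash
python3 - <<'E'
from place import *
c=arm.camera_info("wrist");t=np.linspace(0,6.283,100)
im=cv2.imread("pics/wrist4.png");x,y,w,h=220,190,190,160;sc=3.2
im=cv2.resize(im[y:y+h,x:x+w],None,fx=sc,fy=sc,interpolation=cv2.INTER_CUBIC)
for z,r,col in((.12,.05,(255,255,0)),(0,.05,(0,255,0))):
    P=np.c_[can[0]+r*np.cos(t),can[1]+r*np.sin(t),0*t+z]
    cv2.polylines(im,[((proj("",P,c)+.5-[x,y])*sc).astype(np.int32)],True,col,1)
ims=[im]
for n,(x,y) in(("scene",(220,50)),("side",(170,140))):
    i=cv2.imread(f"pics/{n}4.png")[y:y+180,x:x+120];cv2.imwrite(f"pics/t4{n}.png",cv2.resize(i,None,fx=3.3,fy=3.3,interpolation=cv2.INTER_CUBIC))
a=cv2.imread("pics/t4scene.png");b=cv2.imread("pics/t4side.png")
cv2.imwrite("pics/t4.png",np.hstack([a,b]));cv2.imwrite("pics/w4c.png",im)
E
```

```text
(no output)
```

View pics/t4.png

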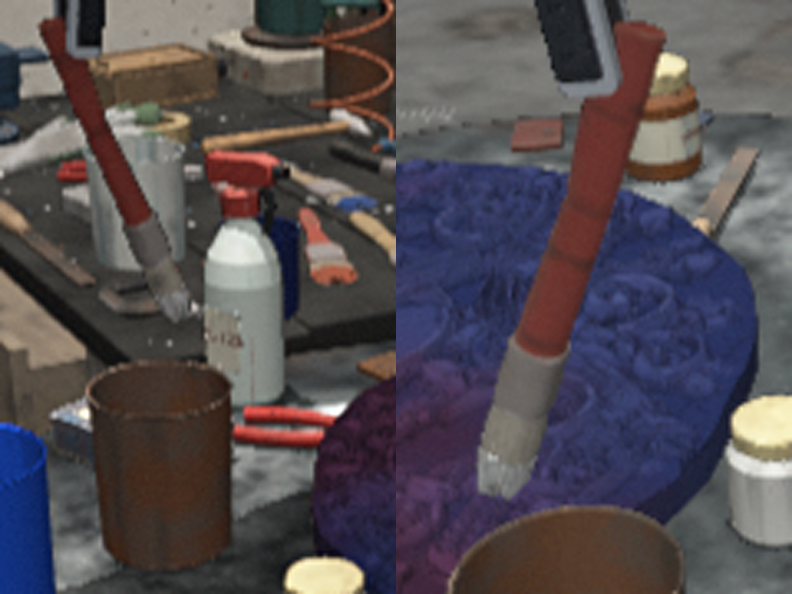

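View pics/w4c.png

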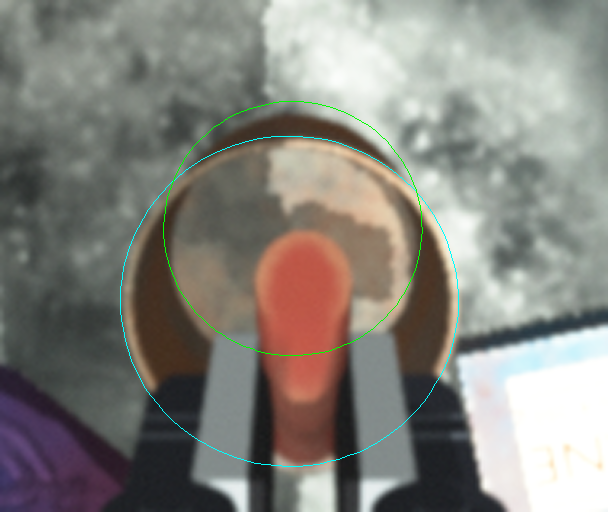

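```bash
python3 - <<'E'
from place import *
X,r=tri([274.4,145.9],[200.6,288.8]);print(X,r.round(1),"rel can",X[:2]-can)
F2=np.array([f[:2],[-f[1],f[0]]]);print("fwd,left",F2@(X[:2]-can))
E
```

```text
[0.54659078 0.24759657 0.16021688] [-0.2  0.3 -0.1 -0.2] rel can [0.02359078 0.00799657]
fwd,left [0.02473785 0.00291703]
```

```bash
python3 - <<'E'
from place import *
print(arm.move_l(tcp(.05),rate=.12,threshold=6))
print(arm.move_l(tcp(-.003),rate=.03,threshold=3))
s=arm.sense();print(s["time_s"],s["gripper_width"],s["tool_pos"],"tipz",s["tool_pos"][2]-tcp(0)[2],s["ft_force"])
for n in("scene","side"):cv2.imwrite(f"pics/{n}5.png",arm.get_image(n)[:,:,::-1])
a=cv2.imread("pics/scene5.png")[80:240,190:340];b=cv2.imread("pics/side5.png")[200:410,140:290]
cv2.imwrite("pics/t5.png",np.hstack([cv2.resize(a,(400,427)),cv2.resize(b,(400,560))[:427]]))
E
```

```text
False
True
12.4917 0.007264500721085566 [0.47417631 0.23444877 0.14973611] tipz 0.002578169437961353 [-2.32861013 -0.95618624  4.20843609]
```

View pics/t5.png

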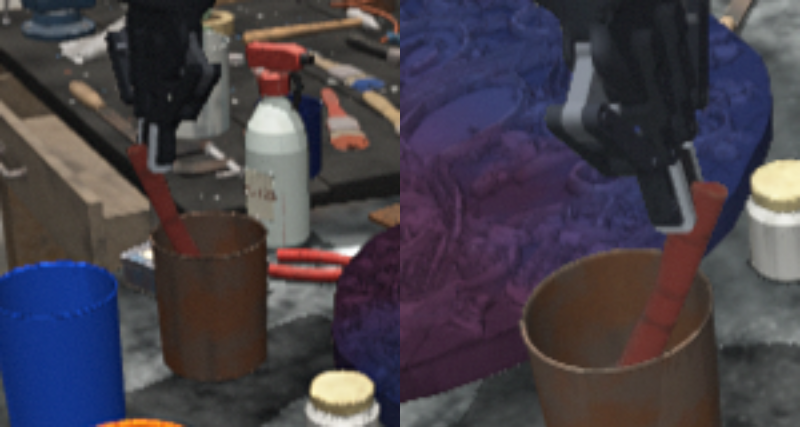

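The brush tip is on the can floor, with the handle inside the rim. Releasing.

```bash
python3 - <<'E'
from place import *
arm.command_gripper(.045)
p=np.array(arm.sense()["tool_pos"]);arm.pause(.3)
arm.move_l(list(p-.10*F[:,0]),rate=.12)
arm.pause(.3)
s=arm.sense();print(s["time_s"],s["tool_pos"])
for n in("scene","side","wrist"):cv2.imwrite(f"pics/{n}6.png",arm.get_image(n)[:,:,::-1])
a=cv2.imread("pics/scene6.png")[100:240,190:340];b=cv2.imread("pics/side6.png")[220:410,140:290]
cv2.imwrite("pics/t6.png",np.hstack([cv2.resize(a,(400,373)),cv2.resize(b,(400,507))[:373]]))
E
```

```text
14.625 [0.48903701 0.2375067  0.24785075]
```

View pics/t6.png

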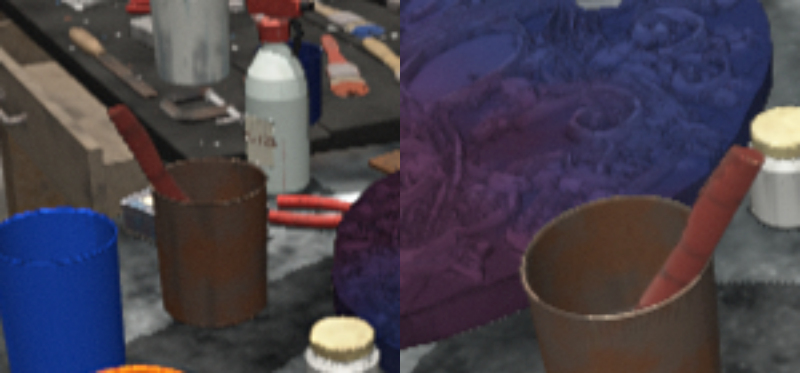

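View pics/wrist6.png

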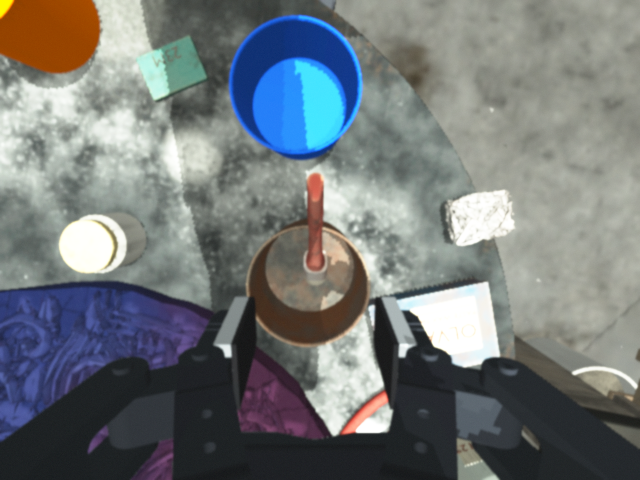

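The wrist view shows the brush released in the can, handle at (315,200) leaning on the near rim, with the can upright and the jar and tile clear. Now the tab.

```bash
cat > tab.py <<'E'
from h import *
yaw=14.0;tab=np.array([.434,-.1297,.105])
M=ori(yaw+45-90,90);e=list(eul(M))
E
python3 - 2>/dev/null <<'E'
from tab import *
arm.command_gripper(.05,100)
arm.move_pose([.46,.05,.27],list(eul(ori(-10,90))))
arm.move_pose(list(tab+[0,0,.08]),e)
import pickle
s=arm.sense();print(s["time_s"],s["tool_pos"],s["joint_pos"].round(1))
c=arm.camera_info("wrist");cv2.imwrite("pics/w7.png",arm.get_image("wrist")[:,:,::-1]);pickle.dump(c,open("w7.pkl","wb"))
E
```

```text
16.6167 [ 0.43484667 -0.12874409  0.1852176 ] [-25.8   9.3 -20.   60.8   0.    5.1]
```

View pics/w7.png

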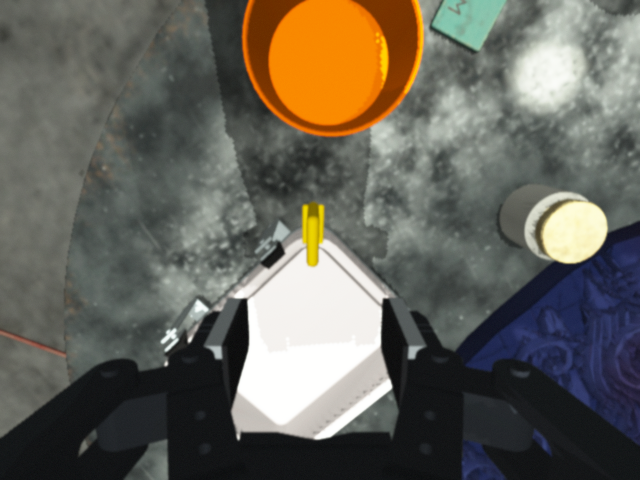

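```bash
python3 - 2>/dev/null <<'E'
from tab import *
import pickle
c=pickle.load(open("w7.pkl","rb"))
im=cv2.imread("pics/w7.png");x,y,w,h=260,190,110,90;sc=6
im=cv2.resize(im[y:y+h,x:x+w],None,fx=sc,fy=sc,interpolation=cv2.INTER_CUBIC)
u=M[:,2]*1.0;n=M[:,1]
P=[np.r_[tab[:2],.118]+a*.017*u+b*.004*n for a,b in((1,1),(1,-1),(-1,-1),(-1,1))]
cv2.polylines(im,[((proj("",P,c)+.5-[x,y])*sc).astype(np.int32)],True,(255,0,0),1)
cv2.imwrite("pics/w7c.png",im)
E
```

```text
(no output)
```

View pics/w7c.png

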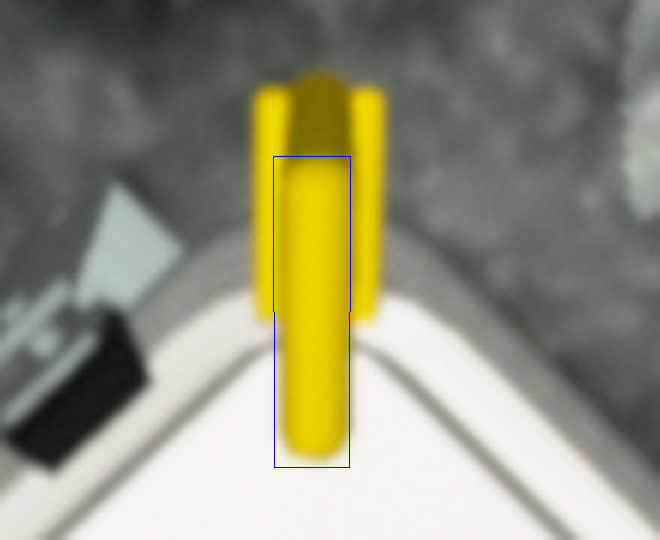

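```bash
python3 - 2>/dev/null <<'E'
from tab import *
print(arm.move_l(list(tab+[0,0,-.019]),rate=.08,threshold=8))
arm.command_gripper(0,110)
s=arm.sense();print(s["time_s"],s["gripper_width"],s["tool_pos"],s["ft_force"],s["torque"])
for n in("scene","side"):cv2.imwrite(f"pics/{n}8.png",arm.get_image(n)[:,:,::-1])
a=cv2.imread("pics/scene8.png")[200:380,270:470];b=cv2.imread("pics/side8.png")[150:280,270:420]
cv2.imwrite("pics/t8.png",np.hstack([cv2.resize(a,(400,360)),cv2.resize(b,(400,347),interpolation=2)[:347]] if 0 else [cv2.resize(a,(400,350)),cv2.resize(b,(400,350))]))
E
```

```text
False
18.5833 -3.6626187778725394e-05 [ 0.43404778 -0.12969882  0.08603143] [-0.27707479  0.24728067 -0.11167291] [ 0.01816378 -0.01974881  0.07523238]
```

View pics/t8.png

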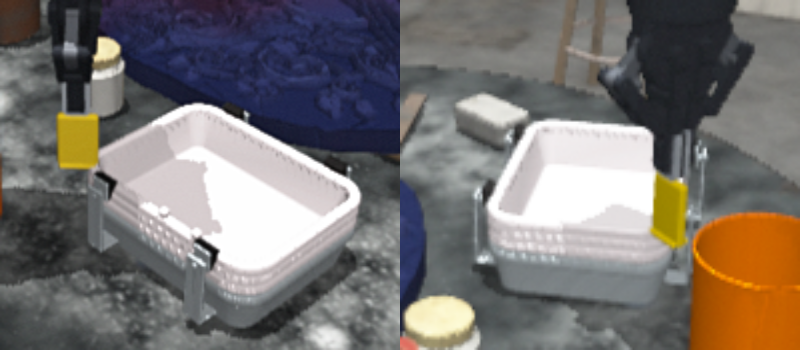

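```bash
python3 - 2>/dev/null <<'E'
from tab import *
cv2.imwrite("pics/w8.png",arm.get_image("wrist")[:,:,::-1])
T=arm.sense();G=np.array(T["tool_pos"])
out=[]
for n,(x,y) in(("scene",(280,200)),("side",(340,160))):
    im=cv2.imread(f"pics/{n}8.png")[y:y+90,x:x+65]
    im=cv2.resize(im,None,fx=6,fy=6,interpolation=cv2.INTER_CUBIC)
    for P,col in((G,(255,0,0)),(tab,(0,255,0)),(np.r_[tab[:2],.118],(255,255,0))):
        q=((proj(n,P)[0]+.5-[x,y])*6).astype(int);cv2.circle(im,tuple(int(v) for v in q),4,col,-1)
    out.append(im)
cv2.imwrite("pics/z8.png",np.hstack(out))
E
```

```text
(no output)
```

View pics/z8.png

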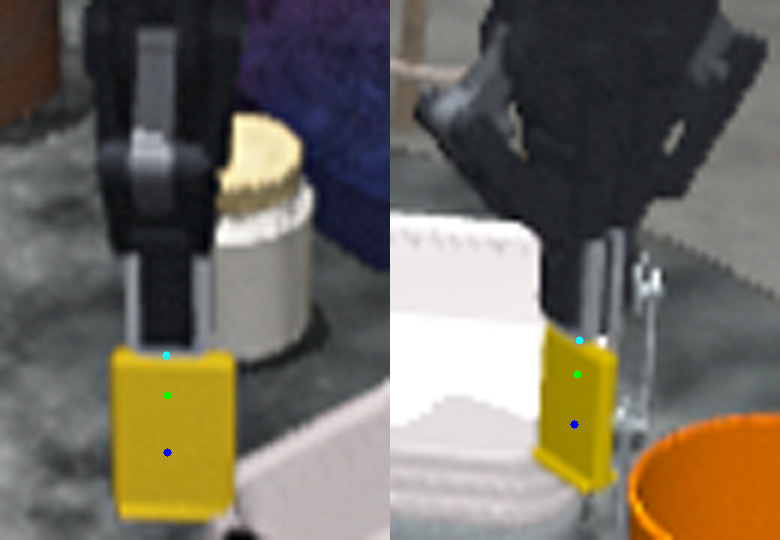

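View pics/w8.png

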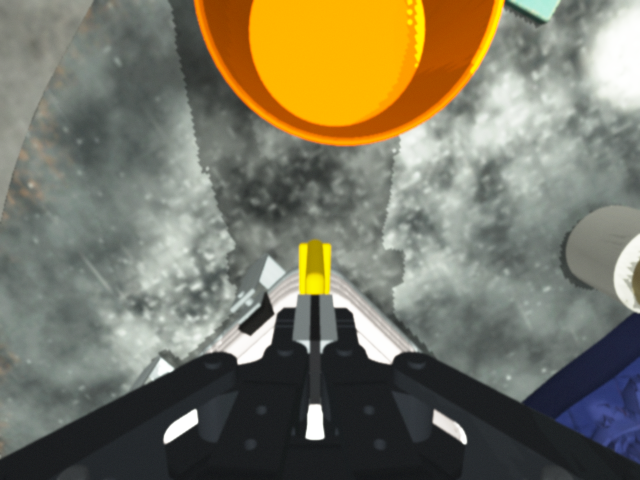

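```bash
python3 - 2>/dev/null <<'E'
from tab import *
c=arm.camera_info("wrist");G=np.array(arm.sense()["tool_pos"])
for dz in(0,.019,.032,.05): print(dz,proj("",G+[0,0,dz],c).round(0))
print("tabtop ends",proj("",[np.r_[tab[:2],.118]+a*.017*M[:,2] for a in(-1,1)],c).round(0))
for a in(-1,1):print("pad edge at tip",a,proj("",G+a*.011*M[:,2],c).round(0), "at tabtop", proj("",np.r_[tab[:2],.118]+a*.011*M[:,2],c).round(0))
im=cv2.imread("pics/w8.png")[225:345,255:375];cv2.imwrite("pics/w8c.png",cv2.resize(im,None,fx=5,fy=5,interpolation=cv2.INTER_CUBIC))
E
```

```text
0 [[313. 282.]]
0.019 [[313. 299.]]
0.032 [[313. 313.]]
0.05 [[312. 336.]]
tabtop ends [[313. 273.]
 [313. 351.]]
pad edge at tip -1 [[313. 260.]] at tabtop [[313. 287.]]
pad edge at tip 1 [[313. 304.]] at tabtop [[313. 338.]]
```

View pics/w8c.png

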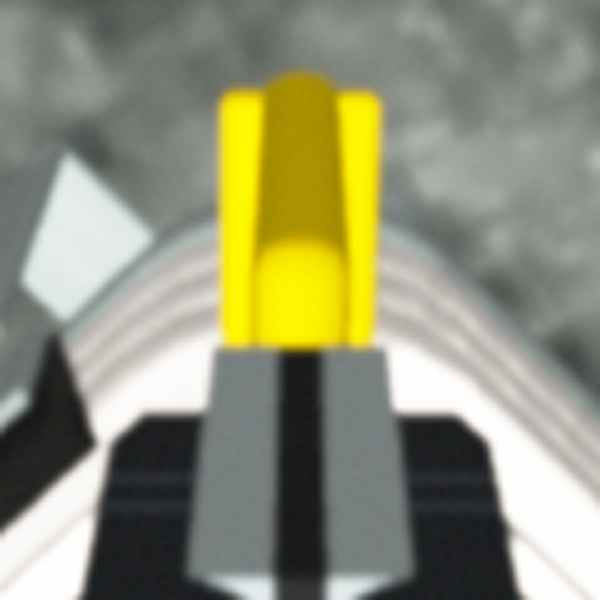

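```bash
python3 - 2>/dev/null <<'E'
from h import *
S=lambda x,y:np.array([300+(x+.5)/5.5-.5,180+(y+.5)/5.5-.5]);D=lambda x,y:np.array([310+(x+.5)/5.5-.5,110+(y+.5)/5.5-.5])
M=ori(13.1,50);T=np.array([.43428,-.24782,.22906])
# tip corners, project model tips at several back-offs
for b in(0,.01,.019,.03,.036):
    P=[T-b*M[:,0]+s*.011*M[:,2]+k*.012*M[:,1] for s in(-1,1) for k in(-1,1)]
    q=(proj("scene",P)-[300,180])*5.5;r=(proj("side",P)-[310,110])*5.5
    print(b,"scene",q.round(0).astype(int).tolist(),"side",r.round(0).astype(int).tolist())
E
```

```text
0 scene [[276, 349], [206, 309], [330, 273], [258, 234]] side [[479, 200], [475, 220], [437, 161], [432, 180]]
0.01 scene [[258, 331], [187, 290], [312, 253], [240, 215]] side [[498, 181], [494, 201], [456, 142], [451, 161]]
0.019 scene [[241, 314], [169, 273], [296, 236], [223, 197]] side [[515, 164], [512, 184], [473, 125], [469, 144]]
0.03 scene [[219, 293], [147, 252], [275, 214], [202, 175]] side [[536, 143], [533, 163], [494, 103], [490, 122]]
0.036 scene [[207, 281], [135, 241], [264, 201], [190, 163]] side [[548, 132], [545, 151], [505, 92], [502, 110]]
```

The fingers read fully shut (0 mm), and in all three views the tips end at the tab's top edge (wrist crop row 348). So the fingers closed just above the tab: the real tips sit about 35 mm behind the reported TCP, which also matches the brush grasp. I'll reopen and go lower with a force guard.

```bash
python3 - 2>/dev/null <<'E'
from tab import *
arm.command_gripper(.05,110)
p=np.array(arm.sense()["tool_pos"])
print(arm.move_l(list(np.r_[tab[:2],.054]),rate=.05,threshold=5))
s=arm.sense();print(s["time_s"],s["tool_pos"],s["ft_force"])
out=[]
for n,(x,y) in(("scene",(280,200)),("side",(340,160)),("wrist",(255,225))):
    im=arm.get_image(n)[:,:,::-1]
    out.append(cv2.resize(im[y:y+90,x:x+(65 if n!="wrist" else 120)],None,fx=4,fy=4,interpolation=cv2.INTER_CUBIC)[:360])
    if n=="wrist":cv2.imwrite("pics/w9.png",im)
cv2.imwrite("pics/z9.png",np.hstack(out[:2]))
E
```

```text
False
20.0583 [ 0.43414007 -0.12975399  0.05408396] [-0.44184256  1.0156971   0.24001705]
```

View pics/z9.png

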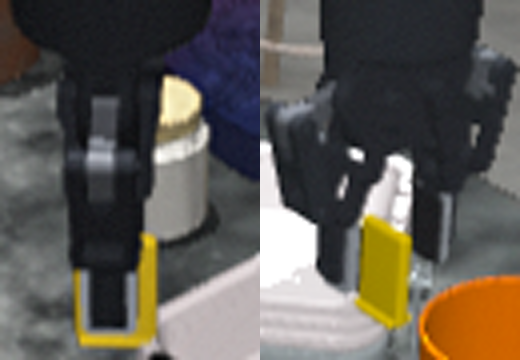

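View pics/w9.png

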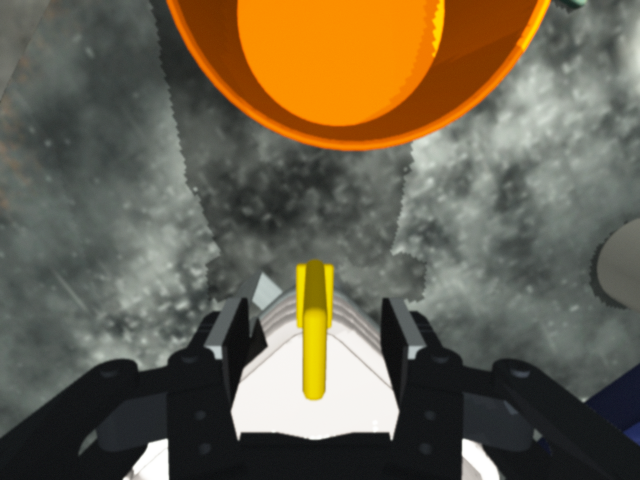

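```bash
python3 - 2>/dev/null <<'E'
from tab import *
arm.command_gripper(0,110)
s=arm.sense();print(s["time_s"],s["gripper_width"],s["tool_pos"],s["ft_force"],s["torque"])
im=arm.get_image("scene")[:,:,::-1];cv2.imwrite("pics/z10.png",cv2.resize(im[200:380,270:470],None,fx=4,fy=3.3))
E
```

```text
20.675 0.006001091367246692 [ 0.43399515 -0.1297752   0.05432649] [-1.38340919  0.80763403  5.44110089] [ 0.08626071  0.29333923 -0.5251024 ]
```

View pics/z10.png

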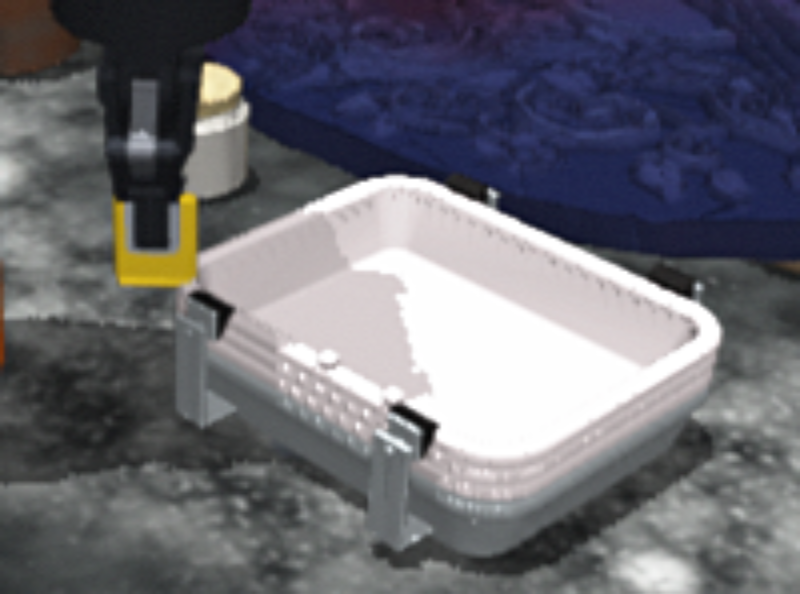

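```bash
cat > peel.py <<'E'
from tab import *
hu=np.radians(135+yaw);u=np.array([np.cos(hu),np.sin(hu),0]);k=np.cross(u,[0,0,1])
piv=np.array([.6133,-.2705,.066])
T0=np.array([.434,-.1297,.0543])
def pose(th,extra=np.zeros(3)):
    Q=R.from_rotvec(np.radians(th)*k).as_matrix()
    return list(piv+Q@(T0-piv)+extra),list(eul(Q@M))
E
python3 - 2>/dev/null <<'E'
from peel import *
for th in(1.5,3,4.5,6):
    p,e=pose(th);arm.move_l(p,e,rate=.04)
    s=arm.sense();F=s["ft_force"];print(th,round(s["time_s"],2),"Fz",F[2].round(1),"Fu",(F@u).round(1),"Fk",(F@k).round(1),"T",s["torque"].round(2),s["gripper_width"].round(4))
for n in("scene","side"):cv2.imwrite(f"pics/{n}11.png",arm.get_image(n)[:,:,::-1])
a=cv2.imread("pics/scene11.png")[200:380,270:470];b=cv2.imread("pics/side11.png")[140:290,260:430]
cv2.imwrite("pics/t11.png",np.hstack([cv2.resize(a,(400,360)),cv2.resize(b,(400,360))]))
E
python3 - 2>&1 <<'E' | tail -5
from peel import *
print(arm.sense()["tool_pos"],arm.sense()["time_s"])
for th in(0,.2,1.5,3,6,10):
    p,e=pose(th);print(th,np.round(p,4),np.round(e,1),arm.inverse_kinematics(p,e))
p,e=pose(1.5);arm.move_l(p,e,rate=.04)
E
```

```text
4.89008023]
6 [ 0.434  -0.1297  0.078 ] [-180.   84.  149.] [-26.29649322  20.10992527 -23.27711003  52.59290558   0.49110433
   4.67785514]
10 [ 0.4352 -0.1304  0.0938] [180.  80. 149.] [-26.53874527  22.71198495 -17.2581304   60.00019512   0.77392974
   4.39374568]
```

```bash
cat > st.py <<'E'
from peel import *
def st(tag):
    s=arm.sense();F=np.array(s["ft_force"]);print(tag,round(s["time_s"],2),"Fz %.1f Fu %.1f Fk %.1f"%(F[2],F@u,F@k),"T",np.round(s["torque"],2),"w %.4f"%s["gripper_width"],np.round(s["tool_pos"],4))
def snap(i):
    a,b=[arm.get_image(n)[:,:,::-1] for n in("scene","side")]
    cv2.imwrite(f"pics/t{i}.png",np.hstack([cv2.resize(a[200:380,270:470],(400,360)),cv2.resize(b[140:290,260:430],(400,360))]))
E
python3 -W ignore - <<'E'
from st import *
st(1.5)
for th in(3,4.5,6):
    p,e=pose(th);arm.move_l(p,e,rate=.04);st(th)
snap(11)
E
```

```text
1.5 21.28 Fz -1.9 Fu -1.9 Fk -2.3 T [-0.84  0.07 -0.31] w 0.0058 [ 0.434  -0.1299  0.0602]
3 21.58 Fz 6.5 Fu -0.6 Fk -0.9 T [-0.62  1.07 -0.16] w 0.0061 [ 0.4336 -0.1296  0.0663]
4.5 21.88 Fz 2.9 Fu 2.6 Fk -4.4 T [-0.72  1.29 -0.13] w 0.0063 [ 0.4329 -0.1294  0.0718]
6 22.18 Fz -0.1 Fu 4.1 Fk -4.9 T [-0.42  1.59 -0.16] w 0.0060 [ 0.4325 -0.1291  0.0774]
```

View pics/t11.png

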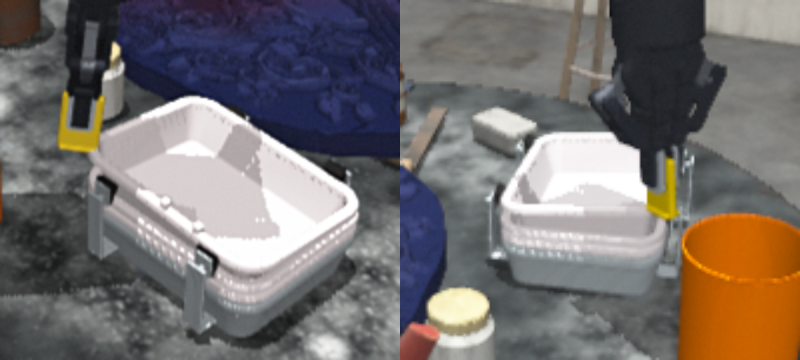

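```bash
python3 -W ignore - <<'E'
from st import *
for th in(7.5,9):
    p,e=pose(th);arm.move_l(p,e,rate=.04);st(th)
arm.pause(.2)
for n,(x,y) in(("scene",(290,215)),("side",(280,170))):
    i=arm.get_image(n)[:,:,::-1];cv2.imwrite(f"pics/p12{n}.png",cv2.resize(i[y:y+150,x:x+180],None,fx=4.3,fy=4,interpolation=cv2.INTER_CUBIC))
E
```

```text
7.5 22.58 Fz -1.0 Fu 4.2 Fk -3.3 T [-0.23  1.54 -0.16] w 0.0063 [ 0.4327 -0.1291  0.0832]
9 22.88 Fz -1.6 Fu 3.7 Fk -1.5 T [ 0.37  1.07 -0.18] w 0.0063 [ 0.4342 -0.1295  0.0893]
```

View pics/p12scene.png

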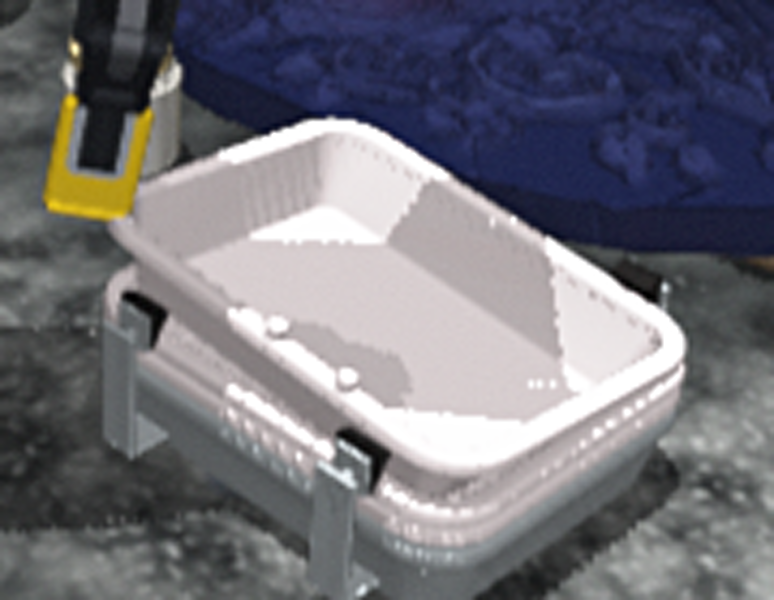

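View pics/p12side.png

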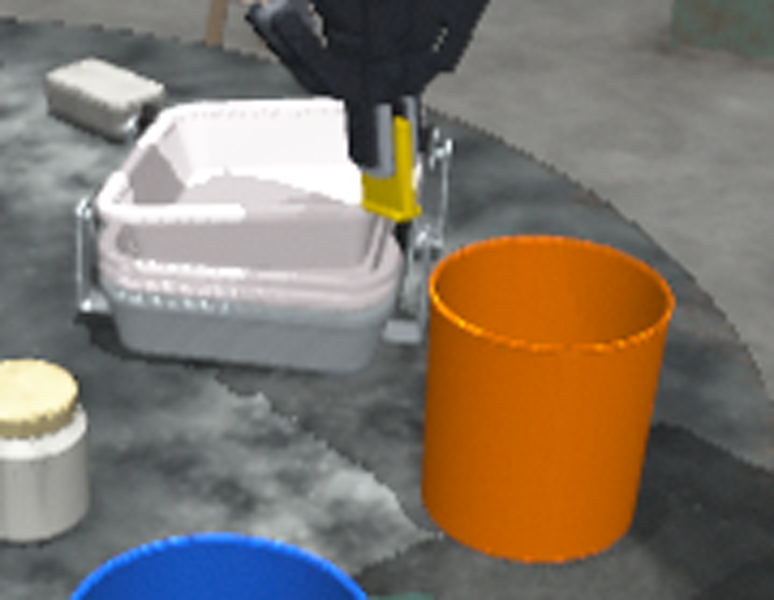

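The peel worked: the tab corner is about 3.5 cm up while the far corner (scene crop (680,350)) still sits on the stack. Now lifting clear.

```bash
python3 -W ignore - <<'E'
from st import *
p,e=pose(9);T=np.array(p)
arm.move_l(list(T+[0,0,.01]),rate=.04);st("l10")
arm.move_l(list(T+[0,0,.03]),rate=.05);st("l30")
arm.move_l(list(T+[0,0,.13]),rate=.1);st("l130")
# level
p0,e0=pose(0);
arm.move_l(list(np.r_[T[:2],.29]),e0,rate=.08);arm.pause(.4);st("level")
for n,(x,y) in(("scene",(270,60)),("side",(230,60))):
    i=arm.get_image(n)[:,:,::-1];cv2.imwrite(f"pics/p13{n}.png",cv2.resize(i[y:y+300,x:x+300],None,fx=2,fy=2,interpolation=cv2.INTER_CUBIC))
E
```

```text
l10 23.58 Fz -0.3 Fu 0.0 Fk -0.0 T [-0.08 -0.08 -0.01] w 0.0064 [ 0.4365 -0.1308  0.1006]
l30 24.13 Fz -1.7 Fu 0.0 Fk 0.3 T [-0.01 -0.1  -0.02] w 0.0063 [ 0.435  -0.1303  0.12  ]
l130 25.28 Fz -1.0 Fu -0.1 Fk 0.6 T [-0.06 -0.09  0.01] w 0.0061 [ 0.4345 -0.13    0.2193]
level 26.71 Fz 0.2 Fu 0.8 Fk -0.5 T [0.07 0.09 0.03] w 0.0064 [ 0.4348 -0.1302  0.2898]
```

View pics/p13scene.png

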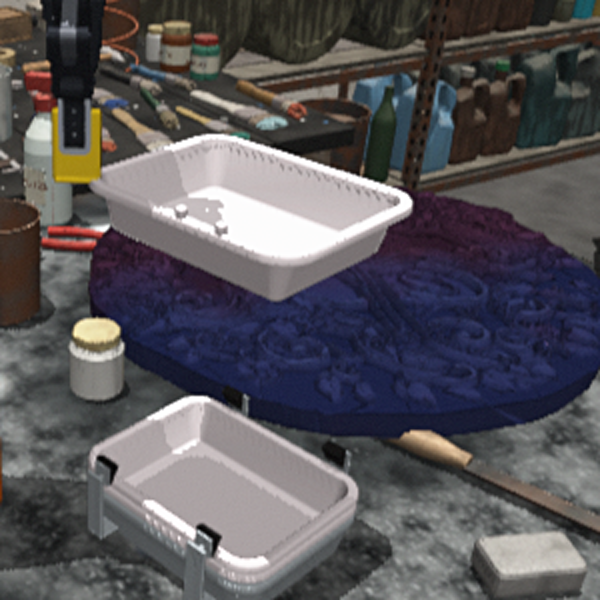

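View pics/p13side.png

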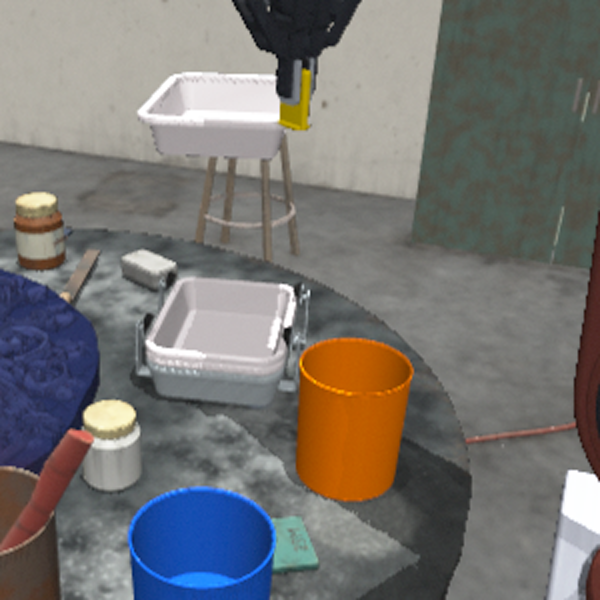

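```bash
python3 -W ignore - <<'E'
from st import *
s=arm.sense();dz=s["tool_pos"][2]-.0543
o=np.array([.5273,-.2023]);a=np.radians(14);Rz=np.array([[np.cos(a),-np.sin(a)],[np.sin(a),np.cos(a)]])
hx,hy,rc=.075,.095,.028;out=[]
for sx,sy,a0 in((1,1,0),(-1,1,90),(-1,-1,180),(1,-1,270)):
    for b in np.radians(np.linspace(a0,a0+90,12)): out.append(np.r_[o+Rz@[sx*(hx-rc)+rc*np.cos(b),sy*(hy-rc)+rc*np.sin(b)],.072+dz])
out=np.array(out)
res=[]
for n,(x,y) in(("scene",(290,90)),("side",(270,70))):
    im=cv2.imread(f"pics/p13{n}.png")
    ox,oy={"scene":(270,60),"side":(230,60)}[n]
    for th,col in((0,(0,200,0)),):
        cv2.polylines(im,[((proj(n,out)-[ox,oy])*2).astype(np.int32)],True,col,1)
    res.append(im[20:260,:450] if n=="scene" else im[20:260,60:400])
cv2.imwrite("pics/ov14.png",np.hstack(res))
E
```

```text
(no output)
```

View pics/ov14.png

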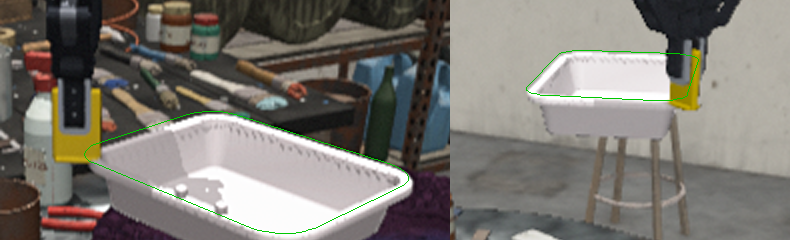

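The level-liner model overlay matches to within about 3 px. Final check of the can, brush and bystanders, plus stillness.

```bash
python3 -W ignore - <<'E'
from st import *
arm.pause(.5);st("end");print(np.abs(arm.sense()["joint_vel"]).max())
cv2.imwrite("pics/fin_side.png",arm.get_image("side")[:,:,::-1])
E
```

```text
end 27.31 Fz -0.8 Fu -0.4 Fk -0.1 T [0.11 0.04 0.01] w 0.0063 [ 0.4348 -0.1302  0.29  ]
0.09537455021678654
```

View pics/fin_side.png

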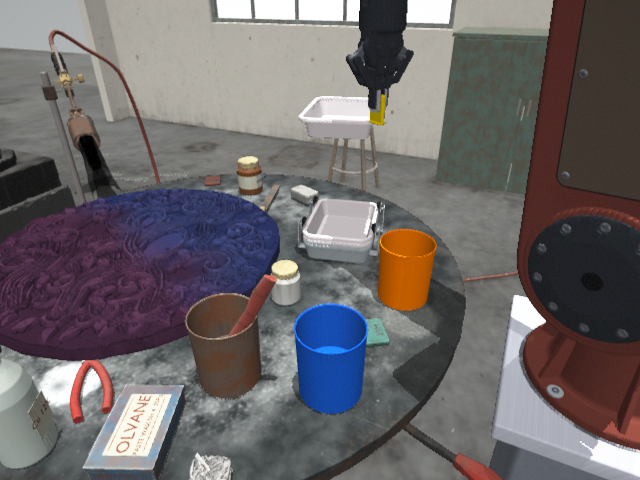

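The final side view shows the brush in the upright rusty can at (225,345), handle at (262,295). The jar at (285,283) and the tile at (376,332) have not moved, and the liner is held clear at (340,117).

```bash
python3 -c "
from workcell import arm
print(arm.hand_in())"
```

```text
the job is handed in; nothing more can be done
None
```

I stood the brush in the rusty can and peeled the top liner off by its tab. I handed the job in at about 27 s, still holding the liner up.

- **Brush:** I gripped the red handle, lowered the brush bristles down until it touched the can floor, and let go. It now leans on the near rim of the can.
- **Peel:** I tilted the liner 9° about the far corner. The tab corner rose about 3.5 cm while the far corner still sat on the stack in the images. I then lifted it straight up and levelled it.
- **Last checks:**
    - The can was upright, and the jar and tile were where they started.
    - I put the liner's underside at about 0.27 m, worked out from how far the gripper rose rather than measured.
    - A level outline matched the images to about 3 px, so the liner may sag 1–2°.
    - The arm was still, and the force on it was under 1 N.
- **What disagreed:** my first close on the tab missed, because the real fingertips sit about 35 mm behind the reported tool point. The gripper read 0 mm and the images showed it shut above the tab, so I reopened it, went lower and gripped. That offset also means the brush was held near the fingertips, but it did not slip.

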